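# Finger test of a key-cutting machine's trip bar

## Task

Test the sprung Z-shaped trip bar of the key-cutting machine by touch: with the fingertips press its top gently down at the end where the square steel block stands, then run the fingertips along the whole bar, round both bends, to the other end, keeping it lightly pressed all the way: do not let it come up on the way and do not push it to the bottom. Then lift off so that the bar springs back up. Grasp, lift or shove nothing: the plate under the bar and everything around it stay where they are.

Things in the scene. Friction and masses are not known exactly. Their poses are not given: they have to be found in the camera images.
- rig: grey steel plate 190 x 360 x 8 mm (x, y, z), 3.8 kg, lying loose on the table, carrying the Z-shaped trip bar on short posts; origin at the centre of its underside, z up; turned up to about 0.4 rad either way
- bar (a joint): how far the black trip bar is pressed down, 0 (up) to 0.010 m (bottomed). The bar is a flat-topped black plastic bar 18 mm wide and 16 mm tall, bent in a flat Z of three straight legs (105, 114 and 105 mm), its top 44 mm above the table when up. It is rigid and sinks as a whole, level, wherever it is pressed; springs push back with about 2 N at the start and 7 N at the bottom
- bar0 (a point): point on the middle of the bar's top face: one end of the bar, 12 mm in from the middle of its rounded end cap (the end at +y of the plate); at x -45, y 128.0, z 44 mm in the plate's frame while the bar is up, and it sinks with the bar
- bar1 (a point): point on the middle of the bar's top face: half way along the +y leg; at x -45, y 81.5, z 44 mm in the plate's frame while the bar is up, and it sinks with the bar
- bar2 (a point): point on the middle of the bar's top face: the bend between the +y leg and the slanting leg; at x -45, y 35.0, z 44 mm in the plate's frame while the bar is up, and it sinks with the bar
- bar3 (a point): point on the middle of the bar's top face: the middle of the slanting leg, over the plate's centre; at x 0, y 0.0, z 44 mm in the plate's frame while the bar is up, and it sinks with the bar
- bar4 (a point): point on the middle of the bar's top face: the bend between the slanting leg and the -y leg; at x 45, y -35.0, z 44 mm in the plate's frame while the bar is up, and it sinks with the bar
- bar5 (a point): point on the middle of the bar's top face: half way along the -y leg; at x 45, y -81.5, z 44 mm in the plate's frame while the bar is up, and it sinks with the bar
- bar6 (a point): point on the middle of the bar's top face: the other end of the bar, 12 mm in from the middle of its rounded end cap (the end at -y of the plate); at x 45, y -128.0, z 44 mm in the plate's frame while the bar is up, and it sinks with the bar
- block: plain square steel block, 30 x 30 x 30 mm, loose on the plate near one end of the bar (which end varies), about 70 mm across from that end; origin at the centre of its underside
- bush: plain round steel bush with a hole, 34 mm across, 24 mm tall, loose on the plate near the other end of the bar; origin at the centre of its underside
- key: brass key about 66 mm long, 26 mm wide and 4 mm thick, lying loose on the plate; origin near its middle, underside
- screwdriver: screwdriver 200 mm long, 26 mm thick, lying on the table beyond the plate; origin on its underside near the middle
- wheel: toothed steel cutter wheel 80 mm across, 12 mm tall at the hub, lying on the table on the robot's side of the plate; origin at the centre of its underside
- oil: closed amber oil bottle, 48 mm across, 110 mm tall, standing on the table past the plate's +y end; origin at the centre of its underside
- tin: open aluminium tin 68 mm across, 50 mm tall, standing on the table past the plate's -y end; origin at the centre of its underside
- brush: flat hand brush 200 mm long, 42 mm wide, 20 mm thick, lying on the table beyond the plate; origin on its underside near the middle
Not all that is in view belongs to the job. Leave any brown or red look-alike of the block alone.

How it is judged:
On the way, in this order (a step that is already met when the one before it is completed fails the run):
1. the fingers hold the bar pressed down (over 1 mm) at the end of the bar beside the square block (TCP within 20 mm horizontally) (value of joint bar above 0.001 m and contact force between the fingers and bar above 0.2 N and ((y of block in the frame of rig above 0 m and horizontal distance between the grasp point and bar0 below 0.02 m) or (y of block in the frame of rig below 0 m and horizontal distance between the grasp point and bar6 below 0.02 m))), for 0.04 s.
2. the fingers hold the bar pressed down (over 1 mm) at half way along the first leg (TCP within 20 mm horizontally) (value of joint bar above 0.001 m and contact force between the fingers and bar above 0.2 N and ((y of block in the frame of rig above 0 m and horizontal distance between the grasp point and bar1 below 0.02 m) or (y of block in the frame of rig below 0 m and horizontal distance between the grasp point and bar5 below 0.02 m))), for 0.04 s.
3. the fingers hold the bar pressed down (over 1 mm) at the first bend (TCP within 20 mm horizontally) (value of joint bar above 0.001 m and contact force between the fingers and bar above 0.2 N and ((y of block in the frame of rig above 0 m and horizontal distance between the grasp point and bar2 below 0.02 m) or (y of block in the frame of rig below 0 m and horizontal distance between the grasp point and bar4 below 0.02 m))), for 0.04 s.
4. the fingers hold the bar pressed down (over 1 mm) at the middle of the slanting leg (TCP within 20 mm horizontally) (value of joint bar above 0.001 m and contact force between the fingers and bar above 0.2 N and ((y of block in the frame of rig above 0 m and horizontal distance between the grasp point and bar3 below 0.02 m) or (y of block in the frame of rig below 0 m and horizontal distance between the grasp point and bar3 below 0.02 m))), for 0.04 s.
5. the fingers hold the bar pressed down (over 1 mm) at the second bend (TCP within 20 mm horizontally) (value of joint bar above 0.001 m and contact force between the fingers and bar above 0.2 N and ((y of block in the frame of rig above 0 m and horizontal distance between the grasp point and bar4 below 0.02 m) or (y of block in the frame of rig below 0 m and horizontal distance between the grasp point and bar2 below 0.02 m))), for 0.04 s.
6. the fingers hold the bar pressed down (over 1 mm) at half way along the last leg (TCP within 20 mm horizontally) (value of joint bar above 0.001 m and contact force between the fingers and bar above 0.2 N and ((y of block in the frame of rig above 0 m and horizontal distance between the grasp point and bar5 below 0.02 m) or (y of block in the frame of rig below 0 m and horizontal distance between the grasp point and bar1 below 0.02 m))), for 0.04 s.
7. the fingers hold the bar pressed down (over 1 mm) at the other end of the bar, beside the round bush (TCP within 20 mm horizontally) (value of joint bar above 0.001 m and contact force between the fingers and bar above 0.2 N and ((y of block in the frame of rig above 0 m and horizontal distance between the grasp point and bar6 below 0.02 m) or (y of block in the frame of rig below 0 m and horizontal distance between the grasp point and bar0 below 0.02 m))), for 0.04 s.
At the end, for the whole second after the job is handed in: The bar was traced from the block's end to the bush's end while pressed 1 to 9.5 mm; at the end it is up again (under 1 mm), the plate within 10 mm and 0.06 rad of its start and every other thing within 15 mm of its start (value of joint bar below 0.001 m and distance of rig from where it was at the start of the episode below 0.01 m and angle between rig's own z axis and vertical below 0.06 rad and linear speed of rig below 0.01 m/s and distance of each of bar0, bar6, block, bush, key, screwdriver, wheel, oil, tin, brush from where it was at the start of the episode below 0.015 m); the robot touches nothing.
It fails at once if the bar is let up (under 0.3 mm) while the fingertips are still low over it between its ends (TCP under 35 mm above its top and away from the end points) (value of joint bar below 0.0003 m and ((horizontal distance between the grasp point and bar1 below 0.025 m and z of the grasp point in the frame of bar1 below 0.035 m) or (horizontal distance between the grasp point and bar2 below 0.03 m and z of the grasp point in the frame of bar2 below 0.035 m) or (horizontal distance between the grasp point and bar3 below 0.03 m and z of the grasp point in the frame of bar3 below 0.035 m) or (horizontal distance between the grasp point and bar4 below 0.03 m and z of the grasp point in the frame of bar4 below 0.035 m) or (horizontal distance between the grasp point and bar5 below 0.025 m and z of the grasp point in the frame of bar5 below 0.035 m))).
It fails at once if the bar is pushed to the bottom of its travel (over 9.5 mm) (value of joint bar above 0.0095 m).
It fails at once if the bar is straddled or pinched between the fingers (TCP under 10 mm above its top) ((horizontal distance between the grasp point and bar0 below 0.03 m and z of the grasp point in the frame of bar0 below 0.01 m) or (horizontal distance between the grasp point and bar1 below 0.03 m and z of the grasp point in the frame of bar1 below 0.01 m) or (horizontal distance between the grasp point and bar2 below 0.03 m and z of the grasp point in the frame of bar2 below 0.01 m) or (horizontal distance between the grasp point and bar3 below 0.03 m and z of the grasp point in the frame of bar3 below 0.01 m) or (horizontal distance between the grasp point and bar4 below 0.03 m and z of the grasp point in the frame of bar4 below 0.01 m) or (horizontal distance between the grasp point and bar5 below 0.03 m and z of the grasp point in the frame of bar5 below 0.01 m) or (horizontal distance between the grasp point and bar6 below 0.03 m and z of the grasp point in the frame of bar6 below 0.01 m)).
It fails at once if the plate is shoved, lifted or tipped (over 10 mm or 0.06 rad) (distance of rig from where it was at the start of the episode above 0.01 m or distance of any of bar0, bar6 from where it was at the start of the episode above 0.02 m or angle between rig's own z axis and vertical above 0.06 rad).
It fails at once if one of the other things is moved or lifted more than 15 mm (distance of any of block, bush, key, screwdriver, wheel, oil, tin, brush from where it was at the start of the episode above 0.015 m).
It also fails if it takes over 48 s, if anything falls off the work surface, if the arm or the gripper's body presses on something with over 40 N, if the wrist force passes 120 N, or if a joint passes its speed limit or range.

## Robot

A 6-joint arm with a two-finger parallel gripper is mounted at the origin on the work surface. World frame = base frame: x ahead of the robot, y to its left, z up, the work surface at z = 0. Lengths are in m, angles in rad, forces in N, time in s.
With the tool pointing down it reaches from about 0.375 to 0.9 m from the base axis. Payload 3.1 kg.
Tool frame: the origin (TCP) lies between the finger pads, 19 mm behind the fingertips; this is the grasp point; z points along the fingers, y is the line along which they close (so a half turn about z gives the same grasp; the last joint's range is limited). The gripper opens to 87 mm and grips with 3 to 60 N. Pads are 19 mm wide; open, the fingers measure 117 mm over their backs; the gripper's body (75 mm by 190 mm) begins 51 mm behind the grasp point.
Start: joints at [-1.524, 0.527, 1.433, -0, 1.181, -0.178], TCP at [0.14, -0.609, 0.241] pointing down, gripper open.
Joint ranges: [-3.08, 3.08], [-0.75, 2.2], [0.22, 2.44], [-1.43, 4.57], [0, 2.65], [-2.85, 2.85]. Speed limits (rad/s): [2.79, 2.79, 3.14, 3.14, 3.14, 3.14].

## Interface

Orientations are given as a unit quaternion [x, y, z, w].
In Python, from rig import robot gives the robot as it stands. The module is installed in compiled form; this text tells all that it offers.
- The arm moves only by the tool play_rows, never from a script. Its arguments are lists of equal length, an entry for each row: "gripper": the closure, from -1 (fully open) to 1 (shut); "delta_pos": the shift along the tool's x, y, z in cm, a list of three; "turn": the turn, a rotation vector about the tool's x, y, z in rad, a list of three. A call has 1 to 12 rows; each row is the pose to reach, as a shift and turn from the pose commanded when the call began, along the tool's axes at that moment; what a row does not reach only later rows make up. A row lasts 1/8 s, in which the tool goes at most 62.5 mm and 10.7 degrees, less where a joint would pass 70% of its speed; a pose out of reach is approached as far as the arm can. A call with a gripper value outside its range is refused whole. The fingers move at their own pace and stop on an object; "squeeze" is the grip in N (left out, the last holds). Time passes only in rows, so rows that repeat a pose let the fingers close. It gives the time, the measured TCP pose, the force, the opening and the grip force at its end, in the units of the state.
- robot.get_obs(): the state, without advancing time (a new reading comes with each control period).
- robot.camera(name): name is "side" or "top" or "wrist"; returns a dict with "color" (480x640x3 uint8, red, green, blue), "vfov" (degrees; the focal length in pixels is half the picture's height over the tangent of half this angle, whatever the lens; pixels are square), "cx", "cy" (the principal point, pixels), "R" (3x3) and "t" (3): a world point X has camera coordinates R X + t. Camera axes: x right, y down, z forward; pixel columns grow to the right and rows downward; lengths in m; the calibration is good to about 2 mm. A picture is of the moment at which its call begins. There is no depth.
- robot.hand_in(): hands the job in; it is judged then, once.
The state is a dict: "time": time; "q": joint angles; "joint_velocities": joint speeds; "joint_torque": joint torques, N m; "position": TCP position; "tool_rot": TCP orientation; "ft_force": force on the tool from outside, world axes, zero at the start; "moment": the same for the moment, N m; "grip_width": finger opening in m; "grip_force": force on a finger pad.
Only numpy, scipy, OpenCV 4.12 (cv2) and the standard library are available. Lean on these libraries where they do the work, as an engineer would, in place of code of your own. Each camera call takes 0.05 s, during which the arm holds its last target. There are 200 camera calls.

## Working session

There is one attempt and no reset: what is moved stays moved. The work goes in short steps, Python scripts to look and compute and a tool call to move; the robot and the scene stay as the last step left them, time stands still between calls to the robot, and variables do not carry over. Pictures are saved under pics/ and viewed, at most 10 in all, crops included, and the job is handed in when it is done.

Besides the shell and the picture viewer there is one more tool, called after ">>>" by a JSON object that holds its "name" and its "arguments". play_rows: Moves the arm, as the interface text tells. Its arguments: {"type":"object","properties":{"gripper":{"type":"array","items":{"type":"number"}},"delta_pos":{"type":"array","items":{"type":"array","items":{"type":"number"}}},"turn":{"type":"array","items":{"type":"array","items":{"type":"number"}}},"squeeze":{"type":"number"}},"required":["gripper","delta_pos","turn"]}

```bash
mkdir -p pics; cat > h.py <<'E'
import numpy as np,cv2
from rig import robot
def snap(n,f):
    c=robot.camera(n); cv2.imwrite(f'pics/{f}.png',c['color'][:,:,::-1]); 
    np.savez(f'pics/{f}.npz',**{k:c[k] for k in('vfov','cx','cy','R','t')}); return c
def load(f): return dict(np.load(f'pics/{f}.npz'))
def foc(c): return 240/np.tan(np.radians(c['vfov'])/2)
def proj(c,X):
    p=np.asarray(X)@c['R'].T+c['t']; return p[...,:2]/p[...,2:]*foc(c)+[c['cx'],c['cy']]
def back(c,uv,z):
    d=np.array([(uv[0]-c['cx'])/foc(c),(uv[1]-c['cy'])/foc(c),1])@c['R']; o=-c['R'].T@c['t']
    return o+d*(z-o[2])/d[2]
E
python3 - <<'E'
from h import *
for n in('top','side'):
    c=snap(n,n+'0'); print(n,c['vfov'],c['cx'],c['cy'],-c['R'].T@c['t'])
print(robot.get_obs())
E
```

```text
top 51.531469853093704 318.3800254341069 241.24657721708832 [ 0.51132708 -0.01135261  1.25208814]
side 47.972495561525086 317.4360732645304 233.54421967800002 [ 0.2849842  -0.65915106  0.90932089]
{'time': 0.1, 'q': array([-1.52352130e+00,  5.28405471e-01,  1.43380678e+00,  5.79523436e-07,
        1.18140278e+00, -1.78494616e-01]), 'joint_velocities': array([-0.00046777, -0.00115885, -0.00216161,  0.00034984,  0.00028934,
        0.00074395]), 'joint_torque': array([-2.49628711e-04, -4.40984774e+01, -1.77150679e+01,  6.34505949e-02,
        5.33890666e-02, -4.53953658e-05]), 'position': array([ 0.13991162, -0.60847907,  0.24033926]), 'tool_rot': array([ 9.93634776e-01,  1.12645058e-01,  6.65637718e-05, -1.00899693e-03]), 'ft_force': array([-0.23764165, -0.58351892,  0.03908841]), 'moment': array([-0.02096136,  0.02704653, -0.01236679]), 'grip_force': 0.0, 'grip_width': 0.08741437215268184}
```

View pics/top0.png

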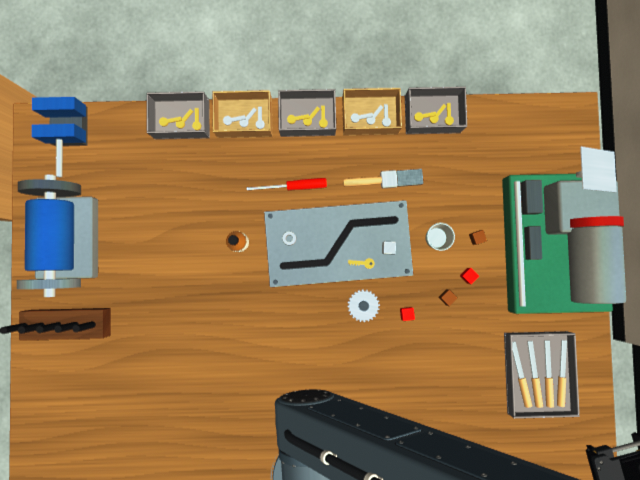

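View pics/side0.png

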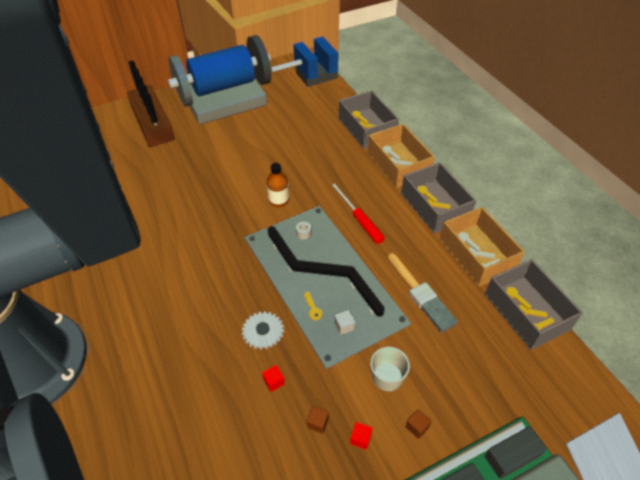

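Top view: look-alikes of the block are brown cubes at (478,237) and (448,297) and red cubes at (470,276) and (407,314), all on the table. The grey steel block on the plate is at (390,248), so the start end is the bar's right end (395,219), at -y. The bush at (289,238) and oil bottle (237,241) mark the other end, (284,266).

```bash
python3 - <<'E'
from h import *
from scipy.optimize import least_squares, minimize
from scipy.spatial.transform import Rotation as Ro
cams=[(load(f),cv2.imread(f'pics/{f}.png')) for f in('top0','side0')]
P=np.array([[-45,128],[-45,81.5],[-45,35],[0,0],[45,-35],[45,-81.5],[45,-128]])/1e3
E0=np.array([[-45,140],[-45,35],[45,-35],[45,-140]])/1e3
def w(p,a,z):
    c,s=np.cos(p[2]),np.sin(p[2]); a=np.asarray(a)
    return np.c_[a@np.array([[c,s],[-s,c]])+p[:2],np.full(len(a),z)]
c,im=cams[0]
a,b=back(c,(395,219),.044),back(c,(284,266),.044); print(a,b)
# model bar swept mask rendered vs dark mask
def ends(): # leg end outlines (18 wide, flat capped w/ rounding)
    return E0
def render(c,p):
    m=np.zeros((480*4,640*4),np.uint8)
    for i in range(3):
        q0,q1=E0[i],E0[i+1]; d=(q1-q0)/np.linalg.norm(q1-q0)
        t=np.linspace(0,2*np.pi,24); circ=.009*np.c_[np.cos(t),np.sin(t)]
        # the end caps: axis total leg 105 incl. cap assumed; centre of cap ends at y=131
        pts=np.vstack([q0+circ-(0 if i else 0),q1+circ])
        pr=np.vstack([proj(c,w(p,pts,z)) for z in(.028,.044)])
        h=cv2.convexHull(((pr+.5)*4).astype(np.float32)); cv2.fillConvexPoly(m,h.astype(np.int32),255)
    return cv2.resize(m,(640,480),interpolation=cv2.INTER_AREA)/255.
p0=np.array([*((a+b)/2)[:2],0]); v=a[:2]-b[:2]; l=np.array([90,-256.])
p0[2]=np.arctan2(v[1],v[0])-np.arctan2(l[1],l[0]); print(p0)
obs=[]
for c,im in cams:
    g=im.max(2).astype(float); m=np.clip((130-g)/90,0,1)
    roi=cv2.dilate((render(c,p0)>0).astype(np.uint8),np.ones((13,13))); obs.append((m*roi,roi))
def cost(p,ks): return sum((((render(cams[k][0],p)-obs[k][0])**2)*obs[k][1]).sum() for k in ks)
for ks in((0,),(1,),(0,1)):
    r=minimize(cost,p0,args=(ks,),method='Nelder-Mead',options=dict(initial_simplex=p0+np.array([[0,0,0],[.006,0,0],[0,.006,0],[0,0,.03]]),xatol=1e-5,fatol=1e-3))
    print(ks,r.x,r.fun)
p=r.x; np.save('p.npy',p); print(w(p,P,.044))
c,im=cams[0]; big=cv2.resize(im[190:300,210:430],None,fx=3.6,fy=3.6,interpolation=cv2.INTER_CUBIC)
def dots(c,im,x0,y0,s):
    for A,z,col in((P,.044,(0,255,0)),(np.array([[1,1],[1,-1],[-1,-1],[-1,1]])*[.095,.18],.008,(0,0,255))):
        for u in proj(c,w(p,A,z)): cv2.circle(im,tuple(int(t) for t in ((u+.5-[x0,y0])*s)),3,col,-1)
dots(c,big,210,190,3.6)
c,im=cams[1]; b2=cv2.resize(im[200:370,230:430],None,fx=1.1,fy=1.1); dots(c,b2,230,200,1.1)
out=np.zeros((600,800,3),np.uint8); out[:big.shape[0],:big.shape[1]]=big; out[400:400+min(200,b2.shape[0]),:b2.shape[1]]=b2[:200]
cv2.imwrite('pics/fit.png',out)
E
```

```text
[ 0.62588592 -0.21115323  0.044     ] [0.51732862 0.06186321 0.044     ]
[ 0.57160727 -0.07464501  0.04038843]
(0,) [ 0.57191835 -0.07230813  0.06090428] 44.47762313640053
(1,) [ 0.5715386  -0.06926358  0.05709929] 28.46867572301252
(0, 1) [ 0.57162251 -0.070793    0.05775357] 99.19673074458541
[[ 0.51930919  0.05439612  0.044     ]
 [ 0.52199324  0.00797365  0.044     ]
 [ 0.52467728 -0.03844882  0.044     ]
 [ 0.57162251 -0.070793    0.044     ]
 [ 0.61856773 -0.10313718  0.044     ]
 [ 0.62125178 -0.14955965  0.044     ]
 [ 0.62393583 -0.19598212  0.044     ]]
```

View pics/fit.png

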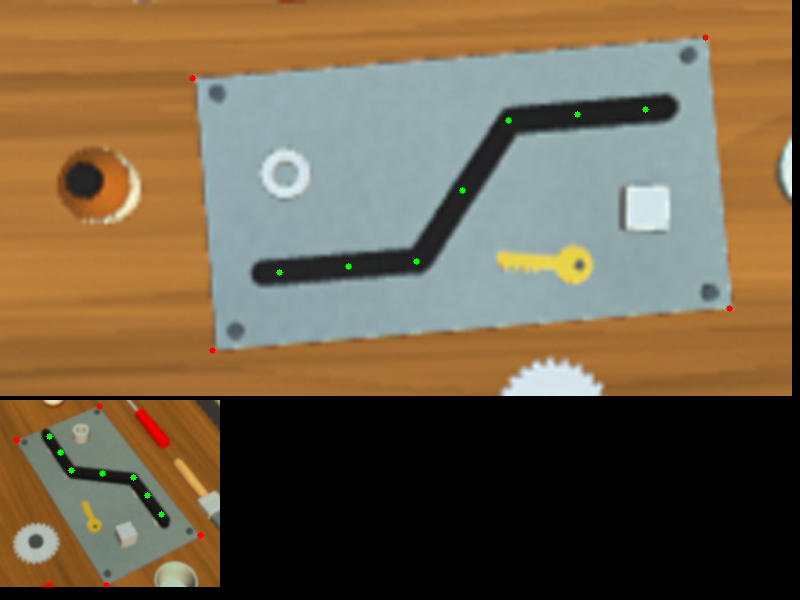

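The fit agrees with the plate corners and the bar's ends in both views. The plan is to trace from bar6 (0.624, -0.196) to bar0 (0.519, 0.054) with the fingers shut. The tool's y will be turned to world x, so the gripper body stays clear of the oil bottle. The block crop, grey on the plate, confirms the choice.

```bash
cat >> h.py <<'E'
from scipy.spatial.transform import Rotation as Ro
def go(target,yaw=np.pi/2):
    o=robot.get_obs(); R=Ro.from_quat(o['tool_rot'])
    G=Ro.from_matrix(np.c_[[np.cos(yaw),np.sin(yaw),0],[np.sin(yaw),-np.cos(yaw),0],[0,0,-1]])
    print('cm',R.inv().apply(np.array(target)-o['position'])*100,'turn',(R.inv()*G).as_rotvec(),o['time'],o['ft_force'])
E
python3 -c "
from h import *
go((.624,-.196,.15))"
```

```text
cm [ 56.41066811 -29.34644259   9.11263344] turn [-0.00143883 -0.00164208 -1.34502642] 0.1 [-0.23764165 -0.58351892  0.03908841]
```

>>> {"name": "play_rows", "arguments": {"gripper": [1, 1, 1, 1, 1, 1, 1, 1, 1, 1, 1, 1], "squeeze": 5, "delta_pos": [[4.7, -2.4, 0], [9.4, -4.9, 0], [14.1, -7.3, 0], [18.8, -9.8, 0], [23.5, -12.2, 0], [28.2, -14.7, 0], [32.9, -17.1, 1.5], [37.6, -19.6, 3], [42.3, -22, 4.5], [47, -24.4, 6], [51.7, -26.9, 7.5], [56.4, -29.35, 9.1]], "turn": [[0, 0, -0.11], [0, 0, -0.22], [0, 0, -0.34], [0, 0, -0.45], [0, 0, -0.56], [0, 0, -0.67], [0, 0, -0.78], [0, 0, -0.9], [0, 0, -1.01], [0, 0, -1.12], [0, 0, -1.23], [-0.0014, -0.0016, -1.345]]}}

```text
time: 1.6
position: [0.625, -0.1955, 0.1494]
tool_rot: [0.706, 0.708, -0.001, 0.001]
ft_force: [0.7, -0.8, 0.4]
grip_width: 0.0002
grip_force: 0.0
```

```bash
python3 -c "
from h import *
go((.624,-.196,.07)); print(robot.get_obs()['position'],robot.get_obs()['grip_width'])
c=snap('wrist','w1'); p=np.load('p.npy')
im=cv2.imread('pics/w1.png')
P=np.array([[.624,-.196,.044],[.621,-.1496,.044],[.6186,-.103,.044]])
print(proj(c,P))
for u in proj(c,P): cv2.circle(im,tuple(int(t) for t in u),3,(0,255,0),-1)
cv2.imwrite('pics/w1.png',im)"
```

```text
cm [-0.03559437 -0.09499642  7.93603624] turn [-0.00039563  0.00190129  0.00382037] 1.6 [ 0.71180517 -0.84601763  0.35965898]
[ 0.62497971 -0.19548948  0.14935916] 0.00023616485611912755
[[324.33264451 242.65877818]
 [319.89329037 175.28741448]
 [315.89994502  99.61015312]]
```

View pics/w1.png

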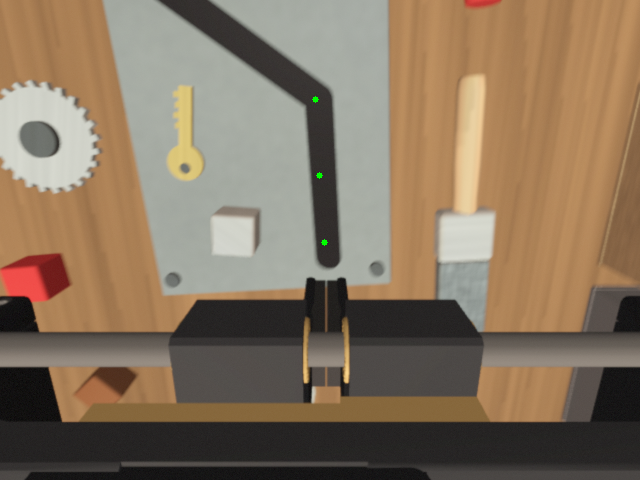

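The wrist view shows the bar's end cap at (328,268), with the projected points within 3 px (about 2 mm) of its centreline, so I'll add 1.5 mm in x. The grey block is at (236,232), confirmed. Descending to just above the top.

>>> {"name": "play_rows", "arguments": {"gripper": [1, 1, 1, 1, 1], "delta_pos": [[0, 0, 3], [0, 0, 6], [0, 0, 7.9], [0, 0, 7.9], [0, 0, 7.9]], "turn": [[0, 0, 0.004], [0, 0, 0.004], [0, 0, 0.004], [0, 0, 0.004], [0, 0, 0.004]]}}

```text
time: 2.28
position: [0.6245, -0.1975, 0.0721]
tool_rot: [0.709, 0.706, -0.0, 0.002]
ft_force: [-1.2, -0.3, 0.7]
grip_width: 0.0006
grip_force: 0.0
```

>>> {"name": "play_rows", "arguments": {"gripper": [1, 1, 1, 1, 1, 1], "delta_pos": [[0, 0, 0.3], [0, 0, 0.6], [0, 0, 0.8], [0, 0, 0.9], [0, 0, 0.9], [0, 0, 0.9]], "turn": [[0, 0, 0], [0, 0, 0], [0, 0, 0], [0, 0, 0], [0, 0, 0], [0, 0, 0]]}}

```text
time: 3.02
position: [0.624, -0.197, 0.0625]
tool_rot: [0.709, 0.706, -0.001, 0.001]
ft_force: [-0.1, 0.5, 2.8]
grip_width: 0.0007
grip_force: 1.2
```

>>> {"name": "play_rows", "arguments": {"gripper": [1, 1, 1, 1], "delta_pos": [[0, 0, 0.15], [0, 0, 0.3], [0, 0, 0.3], [0, 0, 0.3]], "turn": [[0, 0, 0], [0, 0, 0], [0, 0, 0], [0, 0, 0]]}}

```text
time: 3.52
position: [0.624, -0.197, 0.0594]
tool_rot: [0.708, 0.706, -0.001, 0.001]
ft_force: [-0.7, 0.2, 3.9]
grip_width: 0.0003
grip_force: 2.0
```

```bash
python3 -c "
from h import *
A=[]
for i in range(8):
    o=robot.get_obs() if i==0 else (robot.camera('side'),robot.get_obs())[1]
    A.append([*o['position'],*o['ft_force']])
print(np.mean(A,0),np.std(A,0))
for t in((.6225,-.1496,.0585),(.6198,-.103,.0585),(.5726,-.0708,.0585)): go(t)"
```

```text
[ 0.62400521 -0.19699539  0.05934758 -0.53741962  0.25892201  3.87170519] [1.25980307e-05 1.16253959e-05 2.22491339e-05 3.04044519e-01
 3.54766102e-01 1.92508819e-01]
cm [ 4.73868758 -0.17188924  0.07202712] turn [ 0.00031919  0.00207541 -0.00396673] 3.875 [-0.60282356  0.23089183  3.571538  ]
cm [ 9.39756978 -0.46037046  0.06226773] turn [ 0.00031919  0.00207541 -0.00396673] 3.875 [-0.60282356  0.23089183  3.571538  ]
cm [12.59881304 -5.19310485  0.05409574] turn [ 0.00031919  0.00207541 -0.00396673] 3.875 [-0.60282356  0.23089183  3.571538  ]
```

The force and height agree at about 3.7 mm pressed. Adding 1 mm and tracing the first leg.

>>> {"name": "play_rows", "arguments": {"gripper": [1, 1, 1, 1, 1, 1, 1, 1, 1, 1, 1, 1], "delta_pos": [[0, 0, 0.1], [0.5, 0, 0.1], [1, 0, 0.1], [1.5, 0, 0.1], [2, -0.05, 0.1], [2.5, -0.05, 0.1], [3, -0.1, 0.1], [3.5, -0.1, 0.1], [4, -0.15, 0.1], [4.5, -0.15, 0.1], [4.7, -0.17, 0.1], [4.7, -0.17, 0.1]], "turn": [[0, 0, 0], [0, 0, 0], [0, 0, 0], [0, 0, 0], [0, 0, 0], [0, 0, 0], [0, 0, 0], [0, 0, 0], [0, 0, 0], [0, 0, 0], [0, 0, 0], [0, 0, 0]]}}

```text
time: 5.38
position: [0.6223, -0.1494, 0.0581]
tool_rot: [0.709, 0.706, -0.0, 0.0]
ft_force: [0.9, -0.8, 4.4]
grip_width: 0.0004
grip_force: 2.3
```

```bash
python3 -c "
from h import *
for t in((.6198,-.103,.0585),(.5726,-.0708,.0585)): go(t)
o=robot.get_obs();print(o['position'])"
```

```text
cm [ 4.63915322 -0.27192551 -0.0463461 ] turn [-0.00018868  0.00114501 -0.00413107] 5.375 [ 0.87633412 -0.78577734  4.41758002]
cm [ 7.83962553 -5.00518752 -0.04913002] turn [-0.00018868  0.00114501 -0.00413107] 5.375 [ 0.87633412 -0.78577734  4.41758002]
[ 0.6223275  -0.14940287  0.05808917]
```

>>> {"name": "play_rows", "arguments": {"gripper": [1, 1, 1, 1, 1, 1, 1, 1, 1, 1, 1, 1], "delta_pos": [[0.5, 0, 0], [1, 0, 0], [1.5, -0.05, 0], [2, -0.1, 0], [2.5, -0.1, 0], [3, -0.15, 0], [3.5, -0.2, 0], [4, -0.2, 0], [4.4, -0.25, 0], [4.6, -0.3, 0], [4.6, -0.3, 0], [4.6, -0.3, 0]], "turn": [[0, 0, 0], [0, 0, 0], [0, 0, 0], [0, 0, 0], [0, 0, 0], [0, 0, 0], [0, 0, 0], [0, 0, 0], [0, 0, 0], [0, 0, 0], [0, 0, 0], [0, 0, 0]]}}

```text
time: 6.88
position: [0.6197, -0.1035, 0.0581]
tool_rot: [0.709, 0.706, -0.0, 0.0]
ft_force: [0.8, -0.4, 3.9]
grip_width: 0.0005
grip_force: 2.3
```

```bash
python3 -c "
from h import *
for t in((.572,-.0708,.0583),(.525,-.0385,.0583)): go(t)
o=robot.get_obs();print(o['position'])
c=snap('wrist','w2')"
```

```text
cm [ 3.24780411 -4.78282248 -0.02779616] turn [ 0.00024926  0.00112177 -0.00438519] 6.875 [ 0.75472855 -0.39295654  3.86858535]
cm [ 6.45716003 -9.49694081 -0.03258119] turn [ 0.00024926  0.00112177 -0.00438519] 6.875 [ 0.75472855 -0.39295654  3.86858535]
[ 0.61968541 -0.10348775  0.05807049]
```

View pics/w2.png

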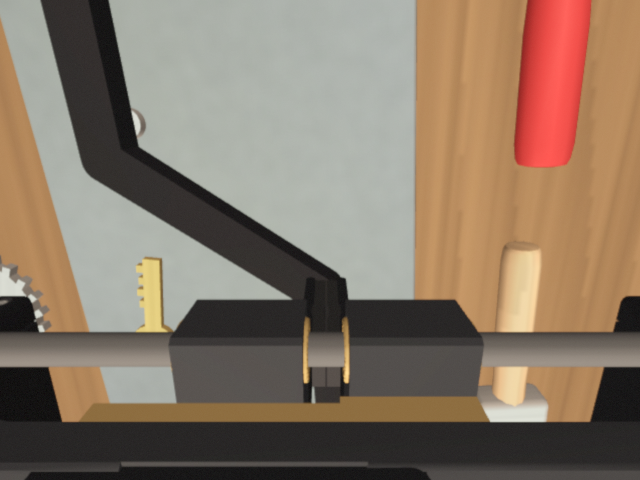

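Fingertips are at the first bend, with the slanting leg running from (325,285) to the second bend at (105,165). Following the slant.

>>> {"name": "play_rows", "arguments": {"gripper": [1, 1, 1, 1, 1, 1, 1, 1, 1, 1, 1, 1], "delta_pos": [[0.4, -0.5, 0], [0.7, -1, 0], [1.05, -1.5, 0], [1.4, -2, 0], [1.7, -2.5, 0], [2.05, -3, 0], [2.4, -3.5, 0], [2.7, -4, 0], [3.05, -4.5, 0], [3.25, -4.8, 0], [3.25, -4.8, 0], [3.25, -4.8, 0]], "turn": [[0, 0, 0], [0, 0, 0], [0, 0, 0], [0, 0, 0], [0, 0, 0], [0, 0, 0], [0, 0, 0], [0, 0, 0], [0, 0, 0], [0, 0, 0], [0, 0, 0], [0, 0, 0]]}}

```text
time: 8.43
position: [0.5709, -0.0708, 0.0578]
tool_rot: [0.709, 0.706, -0.001, -0.0]
ft_force: [1.1, 0.9, 5.0]
grip_width: 0.0007
grip_force: 2.4
```

```bash
python3 -c "
from h import *
for t in((.525,-.0385,.0583),(.5225,.008,.0583)): go(t)
o=robot.get_obs();print(o['position'])"
```

```text
cm [ 3.20815743 -4.6057513  -0.0493572 ] turn [-0.00190139  0.00096614 -0.00414604] 8.425 [1.06829327 0.85674251 5.00423337]
cm [ 7.85707902 -4.87503197 -0.05335556] turn [-0.00190139  0.00096614 -0.00414604] 8.425 [1.06829327 0.85674251 5.00423337]
[ 0.57092311 -0.07077276  0.05775007]
```

>>> {"name": "play_rows", "arguments": {"gripper": [1, 1, 1, 1, 1, 1, 1, 1, 1, 1, 1, 1], "delta_pos": [[0.35, -0.5, -0.03], [0.7, -1, -0.05], [1.05, -1.5, -0.05], [1.4, -2, -0.05], [1.75, -2.5, -0.05], [2.1, -3, -0.05], [2.45, -3.5, -0.05], [2.8, -4, -0.05], [3.1, -4.4, -0.05], [3.25, -4.6, -0.05], [3.25, -4.6, -0.05], [3.25, -4.6, -0.05]], "turn": [[0, 0, 0], [0, 0, 0], [0, 0, 0], [0, 0, 0], [0, 0, 0], [0, 0, 0], [0, 0, 0], [0, 0, 0], [0, 0, 0], [0, 0, 0], [0, 0, 0], [0, 0, 0]]}}

```text
time: 9.93
position: [0.5253, -0.0382, 0.0583]
tool_rot: [0.709, 0.706, -0.001, 0.0]
ft_force: [0.8, -0.1, 4.6]
grip_width: 0.0005
grip_force: 2.2
```

```bash
python3 -c "
from h import *
for t in((.5225,.008,.0583),(.5195,.0545,.0583)): go(t)
o=robot.get_obs();print(o['position'])
c=snap('wrist','w3')"
```

```text
cm [ 4.62313078e+00 -3.03361992e-01 -4.41559577e-03] turn [-0.00121408  0.00127662 -0.00421523] 9.925 [ 0.77547677 -0.06112362  4.58526148]
cm [ 9.27182135 -0.62296347 -0.00997494] turn [-0.00121408  0.00127662 -0.00421523] 9.925 [ 0.77547677 -0.06112362  4.58526148]
[ 0.5253387  -0.03824371  0.05831131]
```

View pics/w3.png

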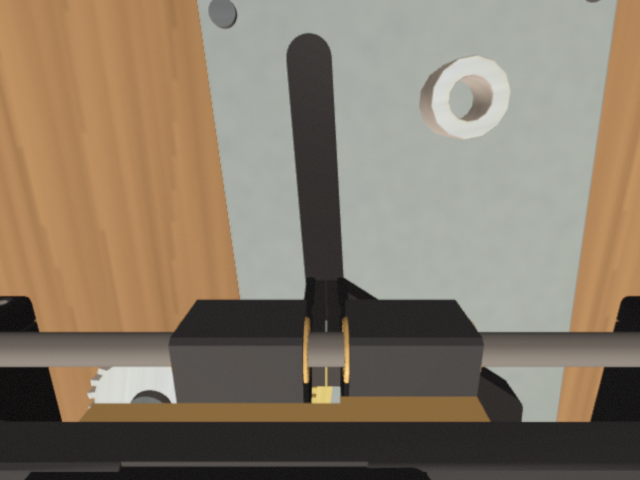

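The fingertips are centred on the bar at the second bend. The last leg runs up to its end cap at (310,40), with the bush off to the side at (465,97).

>>> {"name": "play_rows", "arguments": {"gripper": [1, 1, 1, 1, 1, 1, 1, 1, 1, 1, 1, 1], "delta_pos": [[0.5, -0.05, 0], [1, -0.05, 0], [1.5, -0.1, 0], [2, -0.15, 0], [2.5, -0.15, 0], [3, -0.2, 0], [3.5, -0.25, 0], [4, -0.25, 0], [4.4, -0.3, 0], [4.65, -0.3, 0], [4.65, -0.3, 0], [4.65, -0.3, 0]], "turn": [[0, 0, 0], [0, 0, 0], [0, 0, 0], [0, 0, 0], [0, 0, 0], [0, 0, 0], [0, 0, 0], [0, 0, 0], [0, 0, 0], [0, 0, 0], [0, 0, 0], [0, 0, 0]]}}

```text
time: 11.48
position: [0.5229, 0.0084, 0.0583]
tool_rot: [0.709, 0.705, -0.0, 0.0]
ft_force: [0.6, 0.7, 4.2]
grip_width: 0.0004
grip_force: 2.2
```

>>> {"name": "play_rows", "arguments": {"gripper": [1, 1, 1, 1, 1, 1, 1, 1, 1, 1, 1, 1], "delta_pos": [[0.5, -0.05, 0], [1, -0.05, 0], [1.5, -0.1, 0], [2, -0.15, 0], [2.5, -0.15, 0], [3, -0.2, 0], [3.5, -0.25, 0], [4, -0.25, 0], [4.4, -0.3, 0], [4.7, -0.3, 0], [4.7, -0.3, 0], [4.7, -0.3, 0]], "turn": [[0, 0, 0], [0, 0, 0], [0, 0, 0], [0, 0, 0], [0, 0, 0], [0, 0, 0], [0, 0, 0], [0, 0, 0], [0, 0, 0], [0, 0, 0], [0, 0, 0], [0, 0, 0]]}}

```text
time: 12.98
position: [0.52, 0.0555, 0.0582]
tool_rot: [0.709, 0.705, -0.0, 0.0]
ft_force: [-0.3, 1.2, 4.8]
grip_width: 0.0001
grip_force: 2.2
```

At bar0 and still pressed; lifting straight off.

>>> {"name": "play_rows", "arguments": {"gripper": [1, 1, 1, 1, 1, 1, 1, 1, 1, 1], "delta_pos": [[0, 0, -0.4], [0, 0, -0.8], [0, 0, -1.5], [0, 0, -3], [0, 0, -5], [0, 0, -8], [0, 0, -11], [0, 0, -12], [0, 0, -12], [0, 0, -12]], "turn": [[0, 0, 0], [0, 0, 0], [0, 0, 0], [0, 0, 0], [0, 0, 0], [0, 0, 0], [0, 0, 0], [0, 0, 0], [0, 0, 0], [0, 0, 0]]}}

```text
time: 14.22
position: [0.5194, 0.0552, 0.1773]
tool_rot: [0.709, 0.706, -0.001, -0.0]
ft_force: [-0.7, -0.5, -0.2]
grip_width: 0.0006
grip_force: 0.0
```

```bash
python3 -c "
from h import *
snap('side','end'); o=robot.get_obs(); print(o['position'],o['ft_force'])
a=cv2.imread('pics/side0.png');b=cv2.imread('pics/end.png')
cv2.imwrite('pics/cmp.png',np.hstack([x[190:440,180:560] for x in(a,b)]))"
```

```text
[0.51935508 0.05522713 0.17716457] [ 0.10499076  0.31549492 -0.92877158]
```

View pics/cmp.png

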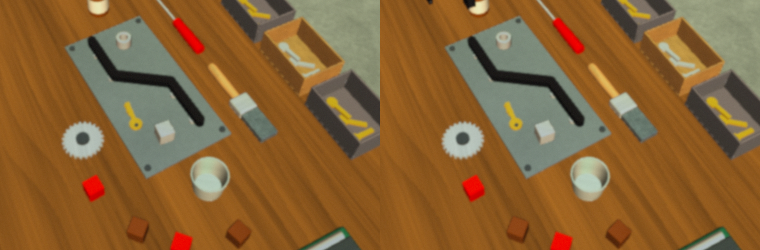

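Before and after match: the plate, bar, block, key and the rest are unmoved, and the hand is clear.

```bash
python3 -c "
from rig import robot
print(robot.hand_in())"
```

```text
the job is handed in; nothing more can be done
None
```

I traced the bar from the block's end to the bush's end, keeping it pressed an estimated 4–5 mm throughout, then lifted off and handed the job in at about 14 s; before and after pictures show nothing moved, but the hand-in returned no verdict.

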